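# Index the jig carrier and hold the top shell over the bottom shell

## Task

First slide the jig carrier along its rail until it clicks into the station between the two yellow posts. Then pick up the loose grey top shell, carry it over the screwdriver rack and drawer box without touching them, and hold it level about one centimetre above the bottom shell in the carrier, squarely over it with both round noses at the same end; the two shells must never touch. Finish while still holding it there, touching nothing else, with the carrier still in its station and the other things on the bench left where they are.

Things in the scene. Friction and masses are not known exactly. Their poses are not given: they have to be found in the camera images.
- rail: Grey rail fixed on the bench, 394 mm long, 42 mm tall at its two dark end stops (70 mm wide). Origin: centre of its underside. Its y axis is the carrier's travel direction towards the station (robot +y, up to 0.2 rad off); z up. Two yellow posts (22 x 10 mm, 44 mm tall, 60 mm either side of the centre line) mark the station.
- carrier (a joint): Carrier position in m along the rail's +y: 0 to 0.185, station at 0.140. The carrier is a dark plate 90 x 170 x 12 mm, long side along the rail, underside 32 mm above the bench. Friction 0.6 N; a spring ball detent clicks in or out at about 9 N. Left within 4 mm of 0.140 it draws itself to within 2 mm; pushed over 5 mm past, it may click out and must be pushed back.
- station (a point): Point on the rail's centre line, 44 mm above the bench, where the centre of the carrier plate's top face lies when the carrier is in the station detent.
- push_tab (a point): Centre of the top of the carrier's orange upright tab: 40 mm across the rail, 12 mm thick along it, top 95 mm above the bench, 52 mm above the plate, 77 mm behind (-y) the plate's centre; 8 mm from tab centre to the plate's trailing end. Push its -y face or grip its thickness (36 mm free between tab and bottom shell). Axes as the rail's.
- rim (a point): Centre of the upper edge (rim) of the bottom shell, 66 mm above the bench. The bottom shell is a grey half shell fixed on the carrier plate, 46 mm (x) by 110 mm (y), 22 mm tall, open upward, blue and green parts inside below the rim; closed round nose (radius 23 mm, red dot) at its +y end. The rim's centre lies 20 mm ahead (+y) of the plate's centre. Axes as the rail's.
- top_shell: Loose grey top shell, 46 mm (x) by 110 mm (y), walls 22 mm high, closed top at 24 mm, raised crown to 28 mm, about 70 g; lies right way up on a blue mat, z = 0, yawed up to 0.6 rad. Round nose (radius 23 mm) with red button at its +y end. Origin: centre of its underside; z up. Grip across its 46 mm width at mid-length, fingertips about 4 mm above its lower edge.
- screwdriver_rack: Fixed black rack 170 mm (x) by 50 mm (y), full of red screwdrivers, 120 mm tall, between the top shell and the rail. Origin: centre of its underside.
- drawer_box: Fixed black box of small drawers 150 mm (x) by 58 mm (y), 100 mm tall, beyond the rack in the same row. Origin: centre of its underside.
- servo: Bystander, leave alone: blue hobby servo with a white horn, 54 x 20 x 42 mm. Origin: centre of its underside.
- bracket: Bystander, leave alone: dark red printed bracket, 36 x 26 x 22 mm. Origin: centre of its underside.
- battery_pack: Bystander, leave alone: black battery pack, 90 x 35 x 22 mm. Origin: centre of its underside.
- phone: Bystander, leave alone: black phone lying flat, 72 x 148 x 8 mm. Origin: centre of its underside.
- solder_spool: Bystander, leave alone: orange spool, 56 mm across, 40 mm tall. Origin: centre of its underside.
- tape_roll: Bystander, leave alone: blue tape ring, 80 mm across, 19 mm tall. Origin: centre of its underside.
- screwdriver: Bystander, leave alone: red-handled screwdriver lying on the bench, about 200 mm long, 30 mm thick at most. Origin: centre of its underside.
- top_nose (a point): Centre of the underside at the top shell's round nose, 32 mm along +y from its origin.
- bottom_nose (a point): Centre of the bottom shell's rim height at its round nose, 32 mm along +y from point rim.
There are look-alikes about, which are no part of the job. Leave any brown or turquoise look-alike of the top_shell alone.

How it is judged:
By the outcome, as a careful person would: the job done as asked, in the order asked, and still so for the second after the job is handed in, while the arm keeps its last pose, push and grip.
It also fails if it takes over 64 s, if anything falls off the work surface, if the arm or the gripper's body presses on something with over 40 N, if the wrist force passes 120 N, or if a joint passes its speed limit or range.

## Robot

A 6-joint arm with a two-finger parallel gripper is mounted at the origin on the work surface. World frame = base frame: x ahead of the robot, y to its left, z up, the work surface at z = 0. Lengths are in m, angles in rad, forces in N, time in s.
With the tool pointing down it reaches from about 0.375 to 0.975 m from the base axis. Payload 3.8 kg.
Tool frame: the origin (TCP) lies at the very end of the fingers, on their centre line; the grasp point (between the pads) lies 19 mm behind it; z points along the fingers, y is the line along which they close (so a half turn about z gives the same grasp; the last joint's range is limited). The gripper opens to 85 mm and grips with 20 to 120 N. Pads are 22 mm wide; open, the fingers measure 114 mm over their backs; the gripper's body (76 mm by 85 mm) begins 54 mm behind the grasp point. The pads swing forward as they close: fully open they stand 13 mm farther back than shut.
Start: joints at [-0.037, 0.264, 1.604, -0, 1.274, -0.037], TCP at [0.675, -0, 0.231] pointing down, gripper open.
Joint ranges: [-2.63, 2.63], [-0.94, 2.18], [0.31, 2.57], [-1.31, 4.45], [0, 2.66], [-2.55, 2.55]. Speed limits (rad/s): [2.57, 2.57, 3.14, 3.14, 3.14, 3.14].

## Interface

Orientations are given as a rotation vector (axis times angle).
In Python, from workcell import bot, vision gives the robot as it stands. The module is installed in compiled form; this text tells all that it offers.
- The arm moves only by the tool play_rows, never from a script. Its argument "moves" is a list that holds one entry, the list of rows, each a list of 7 numbers: the turn, a rotation vector about the tool's x, y, z as a fraction of full scale, then the shift along the tool's x, y, z as a fraction of full scale, then the finger opening in mm, from 0 to 85.4. In form: [[[ax, ay, az, x, y, z, jaw], ...]]. A call has 1 to 5 rows; each row shifts and turns the commanded pose from where the row before left it, along the tool's axes as they then stand; what a row does not reach is not made up. Full scale, the value 1, is 0.1 m for a shift and 0.5 rad for a turn. A row lasts 1/12 s, in which the tool goes at most 41.7 mm and 7.16 degrees, less where a joint would pass 70% of its speed; a pose out of reach is approached as far as the arm can. A call with a number of a shift or a turn outside -1 to 1 is refused whole. A call with a gripper value outside its range is refused whole. The fingers move at their own pace and stop on an object; "newtons" is the grip in N (left out, the last holds). Time passes only in rows, so rows that do not move let the fingers close. It gives the time, the measured TCP pose, the force, the opening and the grip force at its end, in the units of the state.
- bot.read_state(): the state, without advancing time (a new reading comes with each control period).
- vision.read_camera(name): name is "scene" or "side" or "wrist"; returns a dict with "image" (420x560x3 uint8, red, green, blue), "depth" (420x560 float32, m along the optical axis (not along the pixel's ray), 0 where there is no reading), "K" (3x3 intrinsics, pixels), "R" (3x3) and "t" (3): a world point X has camera coordinates R X + t. Camera axes: x right, y down, z forward; pixel columns grow to the right and rows downward; lengths in m; the calibration is good to about 2 mm. A picture is of the moment at which its call begins.
- bot.finish_job(): hands the job in; it is judged then, once.
The state is a dict: "time": time; "q": joint angles; "joint_vel": joint speeds; "joint_torque": joint torques, N m; "tool_pos": TCP position; "tcp_rot": TCP orientation; "wrist_force": force on the tool from outside, world axes, zero at the start; "torque": the same for the moment, N m; "width": opening from 0.0 (shut) to 1.0 (fully open); "grip_force": force on a finger pad.
Only numpy, scipy, OpenCV 4.12 (cv2) and the standard library are available. Lean on these libraries where they do the work, as an engineer would, in place of code of your own. Each camera call takes 0.05 s, during which the arm holds its last target. There are 200 camera calls.

## Working session

There is one attempt and no reset: what is moved stays moved. The work goes in short steps, Python scripts to look and compute and a tool call to move; the robot and the scene stay as the last step left them, time stands still between calls to the robot, and variables do not carry over. Pictures are saved under pics/ and viewed, at most 10 in all, crops included, and the job is handed in when it is done.

Besides the shell and the picture viewer there is one more tool, called after "Emit:" by a JSON object that holds its "fn" and its "kwargs", one argument or row to a line. play_rows: Moves the arm, as the interface text tells. Its arguments: {"type":"object","properties":{"moves":{"type":"array","items":{"type":"array","items":{"type":"array","items":{"type":"number"}}}},"newtons":{"type":"number"}},"required":["moves"]}

```bash
mkdir -p pics
cat > h.py <<'E'
import numpy as np, cv2
from workcell import bot, vision
def cam(n):
    c=vision.read_camera(n); np.savez('%s.npz'%n,**{k:np.array(v) for k,v in c.items()}); return c
def load(n): return dict(np.load('%s.npz'%n))
def pts(c):
    d=c['depth'];v,u=np.indices(d.shape);K=c['K']
    P=np.stack([(u-K[0,2])/K[0,0]*d,(v-K[1,2])/K[1,1]*d,d],-1)
    W=(P-c['t'])@c['R']; W[d==0]=np.nan; return W
def plane(c,uv,z):
    uv=np.atleast_2d(uv).astype(float);K=c['K']
    r=np.c_[(uv[:,0]-K[0,2])/K[0,0],(uv[:,1]-K[1,2])/K[1,1],np.ones(len(uv))]@c['R']
    o=-c['R'].T@c['t']; return o+r*((z-o[2])/r[:,2])[:,None]
def save(c,f): cv2.imwrite('pics/'+f,c['image'][:,:,::-1])
E
python3 - <<'E'
from h import *
for n in ['scene','side','wrist']:
    c=cam(n); save(c,n+'0.png'); print(n,-c['R'].T@c['t'],c['R'][2],c['K'][0,0])
s=bot.read_state();print(s)
E
```

```text
scene [ 1.20742898 -0.11946264  1.1764556 ] [-0.5525495  -0.0157246  -0.83333174] 466.1985125348322
side [-0.13076094  0.69342758  0.91254343] [ 0.45965102 -0.62359258 -0.63233949] 440.2747795119683
wrist [0.67455821 0.08144637 0.37282062] [-0.00205631 -0.31185488 -0.95012752] 360.7708375290821
{'time': 0.15, 'q': array([-3.69341559e-02,  2.64618409e-01,  1.60507838e+00, -1.19893279e-05,
        1.27369248e+00, -3.68812861e-02]), 'joint_vel': array([ 0.00052086, -0.00218228, -0.00373003, -0.00142127, -0.00159796,
       -0.00038616]), 'joint_torque': array([-4.44535381e-04, -5.15905774e+01, -3.67958951e+01, -2.06692371e-04,
        8.09489022e-03,  2.50629785e-05]), 'tool_pos': array([ 6.74426880e-01, -7.71597379e-06,  2.30212443e-01]), 'tcp_rot': array([-2.22057051e+00, -2.22046093e+00,  1.93292668e-03]), 'wrist_force': array([-0.16820349,  0.21217505,  0.06417482]), 'torque': array([0.02168361, 0.02522398, 0.02744314]), 'grip_force': 0.0, 'width': 1.0008684756280142}
```

View pics/scene0.png

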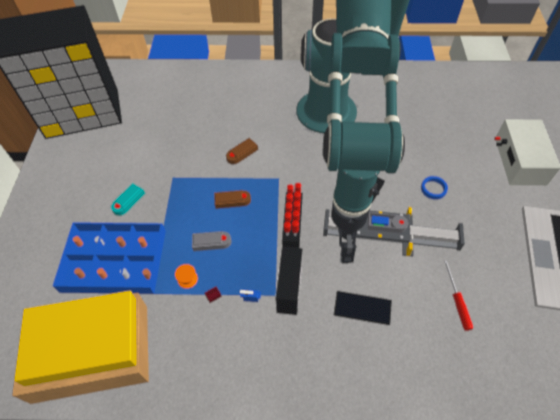

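View pics/side0.png

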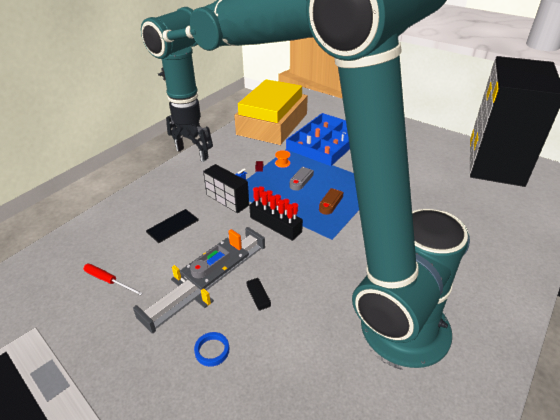

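Scene view: top shell is at (211,240) with its nose to the right, and the rail runs from (330,228) to (462,236) with the gripper hiding the tab. Side view: orange tab (236,240), bottom nose red dot (198,267), posts (176,272) and (206,298), shell (301,178).

Run:
```python
from h import *
def blobs(c,m,box,name,amin=8):
    u0,v0,u1,v1=box; M=np.zeros(m.shape,np.uint8); M[v0:v1,u0:u1]=m[v0:v1,u0:u1]
    n,l,st,ce=cv2.connectedComponentsWithStats(M); W=pts(c)
    for i in range(1,n):
        if st[i,4]>=amin:
            w=W[l==i]; w=w[~np.isnan(w[:,0])]
            if len(w): print(name,st[i,4],ce[i].round(1),'med',np.median(w,0).round(4),'min',w.min(0).round(3),'max',w.max(0).round(3))
for n,bt,br in [('scene',(320,190,480,270),(190,180,260,300)),('side',(120,215,290,340),(270,150,345,215))]:
    c=load(n); H=cv2.cvtColor(c['image'],cv2.COLOR_RGB2HSV); h,s,v=[H[:,:,i].astype(int) for i in range(3)]
    blobs(c,(h>19)&(h<32)&(s>150)&(v>110),bt,n+' yellow')
    blobs(c,(h>4)&(h<19)&(s>150)&(v>110),bt,n+' orange')
    blobs(c,((h<5)|(h>174))&(s>120)&(v>90),bt,n+' red',4)
    blobs(c,((h<5)|(h>174))&(s>120)&(v>90),br,n+' redshell',4)
    blobs(c,(s<70)&(v>70),br,n+' grey',60)
    W=pts(c)
    # top shell
    m=np.zeros(s.shape,bool); m[br[1]:br[3],br[0]:br[2]]=True
    m&=(s<70)&(v>60)&(W[...,2]>0.012)&(W[...,2]<0.035)
    l,st,_=0,0,0
    k,l,st,ce=cv2.connectedComponentsWithStats(m.astype(np.uint8)); i=1+np.argmax(st[1:,4]); w=W[l==i]
    t=w[w[:,2]>0.018]; print(n,'shell',len(t),np.percentile(t[:,2],[5,50,95]).round(4))
    r=cv2.minAreaRect(t[:,:2].astype(np.float32)*1000); print(r, cv2.boxPoints(r).round(1).tolist())
    # obstacles heights in the row
    m=(W[...,2]>0.03)&(W[...,0]>0.4)&(W[...,0]<.95)&(W[...,1]>-.3)&(W[...,1]<-.05)&(W[...,2]<.15)
    w=W[m]
    for a in np.arange(.4,.95,.05):
        q=w[(w[:,0]>a)&(w[:,0]<a+.05)]
        if len(q)>5: print(round(a,2),len(q),q[:,1].min().round(3),q[:,1].max().round(3),q[:,2].max().round(3))
```

```text
scene yellow 25 [409.5 210.4] med [0.449  0.226  0.0451] min [0.438 0.221 0.034] max [0.456 0.232 0.051]
scene yellow 13 [379.4 235.4] med [0.5362 0.1293 0.0448] min [0.53  0.125 0.042] max [0.541 0.135 0.049]
scene yellow 56 [409.4 248.1] med [0.572  0.2111 0.0399] min [0.555 0.206 0.01 ] max [0.577 0.218 0.049]
scene red 17 [401.1 221.6] med [0.5023 0.1898 0.0677] min [0.496 0.183 0.063] max [0.508 0.196 0.072]
scene redshell 14 [243.7 195.4] med [ 0.3904 -0.2622  0.0271] min [ 0.385 -0.268  0.022] max [ 0.398 -0.259  0.03 ]
scene redshell 20 [223.6 237.1] med [ 0.5375 -0.3111  0.0266] min [ 0.53  -0.316  0.02 ] max [ 0.545 -0.304  0.032]
scene redshell 61 [212.1 294.8] med [ 0.7085 -0.3271  0.0102] min [ 0.692 -0.343 -0.   ] max [ 0.723 -0.311  0.027]
scene grey 565 [209.9 240.6] med [ 0.5498 -0.3503  0.0256] min [ 0.516 -0.4   -0.   ] max [ 0.569 -0.292  0.036]
scene grey 86 [198.1 297. ] med [ 0.71   -0.367   0.0008] min [ 0.701 -0.39  -0.004] max [ 0.717 -0.341  0.009]
scene grey 114 [229.7 297.2] med [ 7.096e-01 -2.814e-01  7.000e-04] min [ 0.701 -0.318 -0.004] max [ 0.717 -0.
[... 1640 characters left out ...]
.5276  0.0013] min [ 0.451 -0.581 -0.003] max [ 0.5   -0.502  0.008]
side grey 270 [299.9 177.9] med [ 0.5317 -0.3374  0.0275] min [ 0.511 -0.403  0.002] max [ 0.563 -0.289  0.034]
side shell 243 [0.0207 0.028  0.0321]
((535.8986206054688, -345.22540283203125), (47.119956970214844, 112.4996566772461), 7.628604412078857) [[505.1000061035156, -292.6000061035156], [520.0, -404.1000061035156], [566.7000122070312, -397.79998779296875], [551.7999877929688, -286.29998779296875]]
0.4 509 -0.29 -0.085 0.123
0.45 343 -0.139 -0.086 0.123
0.5 422 -0.139 -0.091 0.123
0.55 44 -0.137 -0.094 0.117
0.6 550 -0.146 -0.086 0.107
0.65 351 -0.242 -0.089 0.106
0.7 356 -0.25 -0.094 0.106
0.75 11 -0.129 -0.102 0.103
```

View pics/wrist0.png

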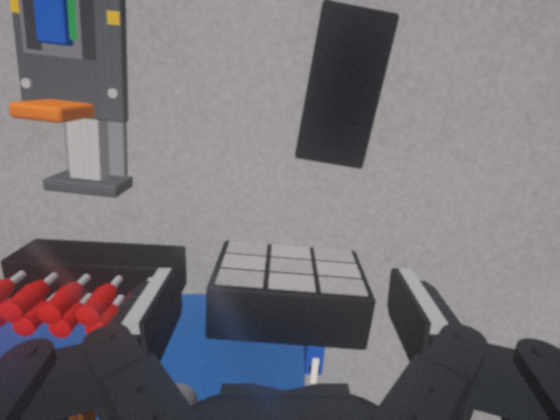

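Wrist view: the tab's -y side is at (50,108), the rail end stop at (88,184), the rack at lower left and the drawer box ahead. I'll go behind the tab with fingers closed.

Emit:
{"fn": "play_rows", "kwargs": {
  "moves": [
    [[0, 0, 0, 0, -0.3, 0, 0], [0, 0, 0, 0, -0.4, 0, 0], [0, 0, 0, 0, -0.4, 0, 0], [0, 0, 0.14, 0, -0.4, 0, 0], [0, 0, 0.14, 0, -0.4, 0, 0]]
  ]
}}

```text
time: 0.57
tool_pos: [0.483, 0.0026, 0.2305]
tcp_rot: [-2.374, -2.056, 0.002]
wrist_force: [-0.5, -0.3, 0.2]
width: 0.299
grip_force: 0.0
```

Emit:
{"fn": "play_rows", "kwargs": {
  "moves": [
    [[0, 0, 0, 0, 0, 0, 0], [0, 0, 0, 0, 0, 0, 0], [0, 0, 0, 0, 0, 0, 0]]
  ]
}}

```text
time: 0.82
tool_pos: [0.4856, 0.0028, 0.2318]
tcp_rot: [2.37, 2.06, 0.002]
wrist_force: [0.5, -0.5, -0.4]
width: 0.001
grip_force: 0.0
```

Run:
```python
from h import *
c=cam('wrist'); save(c,'wrist1.png'); c=cam('scene');
I=cv2.resize(c['image'][160:300,300:500],(800,560)); cv2.imwrite('pics/scene1.png',I[:,:,::-1])
```

```text
(no output)
```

View pics/wrist1.png

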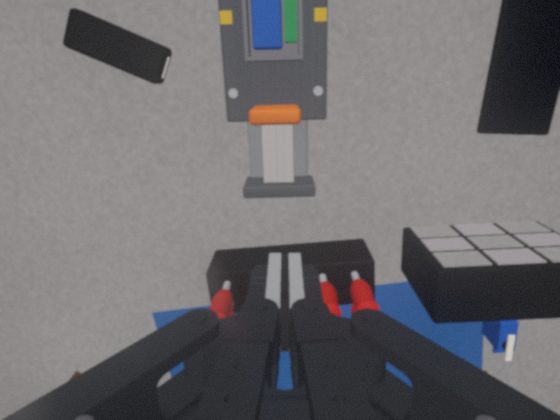

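Wrist view: tab top edge spans (250..301, 107), plate trailing end is at row 120, and the end stop is at (279,187). The rail is nearly aligned with the tool.

Run:
```python
from h import *
w=load('wrist'); sc=load('scene'); sd=load('side')
def mask(c,lo,hi,box,smin=150,vmin=90):
    H=cv2.cvtColor(c['image'],cv2.COLOR_RGB2HSV).astype(int); m=(H[...,0]>=lo)&(H[...,0]<=hi)&(H[...,1]>smin)&(H[...,2]>vmin)
    M=np.zeros(m.shape,bool);u0,v0,u1,v1=box; M[v0:v1,u0:u1]=m[v0:v1,u0:u1]; return M
m=mask(w,4,18,(200,80,330,140)); v,u=np.nonzero(m); print('tab px',u.min(),u.max(),v.min(),v.max())
W=pts(w); q=W[m]; print('tab depth top',np.nanpercentile(q[:,2],95)); 
top=q[q[:,2]>.088]; r=cv2.minAreaRect(top[:,:2].astype(np.float32)*1000); print('tab top',r,len(top))
# dark plate edges: low-value pixels in wrist -> left/right edge lines by rows 20..110 at z=.044
g=cv2.cvtColor(w['image'],cv2.COLOR_RGB2GRAY).astype(int)
L=[];R=[]
for row in range(5,112,3):
    d=np.abs(np.diff(cv2.GaussianBlur(g[row:row+1].astype(np.uint8),(3,1),0)[0].astype(int)))
    L.append((200+np.argmax(d[200:240]),row)); R.append((310+np.argmax(d[310:345]),row))
for nm,E in (('L',L),('R',R)):
    P=plane(w,np.array(E)+[.5,0],.044)[:,:2]; vx,vy,x0,y0=cv2.fitLine(P.astype(np.float32),cv2.DIST_HUBER,0,.001,.001).ravel()
    print(nm,'yaw',-np.arctan(vx/vy),'x at y=.12',x0+(0.12-y0)*vx/vy)
# plate trailing row: columns away from the tab
T=[]
for col in list(range(230,248,3))+list(range(305,324,3)):
    d=np.abs(np.diff(g[105:135,col])); T.append((col,105+np.argmax(d)+.5))
print('trail',plane(w,T,.044)[:,:2].round(4).tolist())
# posts, tops in scene & side: by depth z>.036
for c,n,bx in ((sc,'scene',(395,195,425,260)),(sd,'side',(165,255,220,315))):
    M=mask(c,19,32,bx,120,90).astype(np.uint8); W=pts(c); k,l,st,ce=cv2.connectedComponentsWithStats(M)
    for i in range(1,k):
        if st[i,4]>15:
            t=(l==i)&(W[...,2]>.038); vv,uu=np.nonzero(t); P=plane(c,np.c_[uu,vv],.044)[:,:2]
            print(n,'post',len(P),W[t].mean(0).round(4),P.mean(0).round(4),P.min(0).round(3),P.max(0).round(3))
# red dot triangulation
def cen(c,box):
    M=mask(c,0,5,box,120)|mask(c,174,180,box,120); v,u=np.nonzero(M); return np.array([u.mean(),v.mean()])
def tri(a,pa,b,pb):
    X=cv2.triangulatePoints(a['K']@np.c_[a['R'],a['t']],b['K']@np.c_[b['R'],b['t']],pa,pb).ravel(); return X[:3]/X[3]
print('bdot',tri(sc,cen(sc,(390,212,412,230)),sd,cen(sd,(185,255,212,278))))
print('tdot',tri(sc,cen(sc,(215,228,233,246)),sd,cen(sd,(288,172,303,190))))
```

```text
tab px 250 300 105 123
tab depth top 0.09606728143883496
tab top ((486.3412780761719, 59.82038116455078), (10.549615859985352, 38.296024322509766), 83.26715087890625) 723
L yaw -0.16216427 x at y=.12 0.449262
R yaw -0.12181731 x at y=.12 0.5381143
trail [[0.4438, 0.0561], [0.4464, 0.0557], [0.4491, 0.0553], [0.4518, 0.055], [0.4545, 0.0546], [0.4573, 0.0551], [0.5108, 0.0484], [0.5135, 0.048], [0.5162, 0.0476], [0.5188, 0.0473], [0.5215, 0.0469], [0.5243, 0.0474], [0.5269, 0.047]]
scene post 26 [0.448  0.226  0.0434] [0.4484 0.2258] [0.437 0.22 ] [0.458 0.231]
scene post 30 [0.567  0.2123 0.0449] [0.5665 0.2125] [0.555 0.205] [0.577 0.219]
side post 37 [0.5618 0.2143 0.0441] [0.5619 0.2142] [0.549 0.207] [0.576 0.221]
side post 41 [0.4438 0.2274 0.0442] [0.444  0.2273] [0.43 0.22] [0.456 0.234]
bdot [0.50233782 0.18965825 0.06734593]
tdot [ 0.53522592 -0.3120479   0.02506703]
```

Emit:
{"fn": "play_rows", "kwargs": {
  "moves": [
    [[0, 0, -0.04, 0, -0.06, 0.2, 0], [0, 0, 0, 0, 0, 0.35, 0], [0, 0, 0, 0, 0, 0.38, 0], [0, 0, 0, 0, 0, 0.38, 0], [0, 0, 0, 0, 0, 0.33, 0]]
  ]
}}

```text
time: 1.33
tool_pos: [0.4803, 0.0036, 0.0654]
tcp_rot: [2.35, 2.084, 0.0]
wrist_force: [0.0, -0.2, -0.2]
width: 0.001
grip_force: 0.0
```

Emit:
{"fn": "play_rows", "kwargs": {
  "moves": [
    [[0, 0, 0, 0.1, 0, 0, 0], [0, 0, 0, 0.1, 0, 0, 0], [0, 0, 0, 0.1, 0, 0, 0], [0, 0, 0, 0.05, 0, 0, 0], [0, 0, 0, 0.05, 0, 0, 0]]
  ]
}}

```text
time: 1.75
tool_pos: [0.4869, 0.0444, 0.07]
tcp_rot: [2.346, 2.084, 0.006]
wrist_force: [0.3, -0.9, 0.6]
width: -0.002
grip_force: 0.6
```

Emit:
{"fn": "play_rows", "kwargs": {
  "moves": [
    [[0, 0, 0, 0.05, 0, 0, 0], [0, 0, 0, 0.08, 0, 0, 0], [0, 0, 0, 0.08, 0, 0, 0], [0, 0, 0, 0.08, 0, 0, 0], [0, 0, 0, 0.08, 0, 0, 0]]
  ]
}}

```text
time: 2.17
tool_pos: [0.4885, 0.0808, 0.0676]
tcp_rot: [2.35, 2.084, 0.0]
wrist_force: [0.5, -2.3, 1.6]
width: -0.005
grip_force: 0.8
```

Emit:
{"fn": "play_rows", "kwargs": {
  "moves": [
    [[0, 0, 0, 0.08, 0, 0, 0], [0, 0, 0, 0.05, 0, 0, 0], [0, 0, 0, 0.05, 0, 0, 0], [0, 0, 0, 0.05, 0, 0, 0], [0, 0, 0, 0.04, 0, 0, 0]]
  ]
}}

```text
time: 2.58
tool_pos: [0.4913, 0.1074, 0.067]
tcp_rot: [-2.35, -2.084, 0.001]
wrist_force: [0.2, -0.6, 1.6]
width: 0.001
grip_force: 0.5
```

```bash
cat > st.py <<'E'
from h import *
# carrier position along the rail from tab and red dot, relative to station
e=np.array([.1197,.9928]); S=np.array([.5052,.2200])
c=cam('side'); W=pts(c); H=cv2.cvtColor(c['image'],cv2.COLOR_RGB2HSV).astype(int)
h,s,v=H[...,0],H[...,1],H[...,2]; B=(W[...,0]>.44)&(W[...,0]<.57)&(W[...,1]>.02)&(W[...,1]<.32)
r=B&((h<4)|(h>174))&(s>120)&(v>90)&(W[...,2]>.05)&(W[...,2]<.08)
print('dot',np.nanmean(W[r],0).round(4),'moved',(np.nanmean(W[r],0)[:2]-[.5011,.1894])@e)
o=B&(h>3)&(h<19)&(s>150)&(v>110)&(W[...,2]>.05)
print('tab',o.sum(),np.nanmedian(W[o],0).round(4),'moved',(np.nanmedian(W[o],0)[:2]-[.4817,.0625])@e)
s=bot.read_state(); print(s['time'],s['tool_pos'],s['tcp_rot'],s['wrist_force'])
E
python3 st.py
```

```text
dot [0.5084 0.2558 0.0681] moved 0.06675383672272407
tab 183 [0.4879 0.129  0.0809] moved 0.06678457121860416
2.6333 [0.49148882 0.10793501 0.06709558] [-2.35007332e+00 -2.08376245e+00 -1.03531106e-04] [-0.09568609  0.6272897   0.11101277]
```

Emit:
{"fn": "play_rows", "kwargs": {
  "moves": [
    [[0, 0, 0, 0.03, 0, 0, 0], [0, 0, 0, 0.03, 0, 0, 0], [0, 0, 0, 0.02, 0, 0, 0], [0, 0, 0, 0.02, 0, 0, 0], [0, 0, 0, 0.01, 0, 0, 0]]
  ]
}}

```text
time: 3.05
tool_pos: [0.4925, 0.1167, 0.0671]
tcp_rot: [2.349, 2.085, -0.004]
wrist_force: [-0.9, -7.8, 3.0]
width: 0.002
grip_force: 4.2
```

Emit:
{"fn": "play_rows", "kwargs": {
  "moves": [
    [[0, 0, 0, 0.01, 0, 0, 0], [0, 0, 0, 0.01, 0, 0, 0], [0, 0, 0, 0.01, 0, 0, 0], [0, 0, 0, 0, 0, 0, 0], [0, 0, 0, 0, 0, 0, 0]]
  ]
}}

```text
time: 3.47
tool_pos: [0.4928, 0.1198, 0.0671]
tcp_rot: [2.35, 2.084, -0.003]
wrist_force: [-0.4, -4.5, 0.8]
width: -0.003
grip_force: 2.4
```

```bash
python3 st.py
```

```text
dot [0.5103 0.2685 0.0674] moved 0.07960765546233871
tab 185 [0.4892 0.1415 0.0804] moved 0.0793844319149215
3.5167 [0.49282903 0.11991051 0.0670698 ] [ 2.35046004  2.08401362 -0.00262624] [-0.43010163 -4.53848338  0.39283084]
```

Detent force is rising and falling; I'll step on a millimetre at a time.

Emit:
{"fn": "play_rows", "kwargs": {
  "moves": [
    [[0, 0, 0, 0.01, 0, 0, 0], [0, 0, 0, 0, 0, 0, 0], [0, 0, 0, 0.01, 0, 0, 0], [0, 0, 0, 0, 0, 0, 0], [0, 0, 0, 0, 0, 0, 0]]
  ]
}}

```text
time: 3.93
tool_pos: [0.4941, 0.1235, 0.0675]
tcp_rot: [-2.351, -2.084, -0.003]
wrist_force: [0.1, 0.2, -0.2]
width: -0.001
grip_force: 0.0
```

```bash
python3 st.py
```

```text
dot [0.5109 0.2732 0.0683] moved 0.08434150819986484
tab 182 [0.4902 0.1455 0.0823] moved 0.08341993484656014
3.9833 [0.4940576  0.12344428 0.06754509] [-2.35073725 -2.08412175 -0.00250023] [0.79421492 0.09516233 0.18450488]
```

Emit:
{"fn": "play_rows", "kwargs": {
  "moves": [
    [[0, 0, 0, -0.1, 0, 0, 0], [0, 0, 0, -0.2, 0, 0, 0], [0, 0, 0, 0, 0, -0.3, 0], [0, 0, 0, 0, 0, -0.4, 0], [0, 0, 0, 0, 0, -0.4, 0]]
  ]
}}

```text
time: 4.4
tool_pos: [0.4884, 0.0921, 0.1771]
tcp_rot: [-2.35, -2.082, 0.005]
wrist_force: [1.0, -0.4, 0.3]
width: -0.005
grip_force: 0.0
```

Emit:
{"fn": "play_rows", "kwargs": {
  "moves": [
    [[0, 0, 0, 0, 0, -0.4, 0], [0, 0, 0, 0.3, 0, -0.3, 0], [0, 0, 0, 0.35, 0, 0, 0], [0, 0, 0, 0.25, 0, 0, 85], [0, 0, 0, 0, 0, 0, 85]]
  ]
}}

```text
time: 4.82
tool_pos: [0.5017, 0.1853, 0.2483]
tcp_rot: [-2.348, -2.087, -0.007]
wrist_force: [0.6, -0.2, -0.8]
width: 0.273
grip_force: 0.0
```

Emit:
{"fn": "play_rows", "kwargs": {
  "moves": [
    [[0, 0, 0, 0, 0, 0, 85], [0, 0, 0, 0, 0, 0, 85], [0, 0, 0, 0, 0, 0, 85], [0, 0, 0, 0, 0, 0, 85]]
  ]
}}

```text
time: 5.15
tool_pos: [0.5004, 0.1807, 0.2463]
tcp_rot: [-2.352, -2.083, 0.002]
wrist_force: [0.1, 0.3, 0.5]
width: 0.849
grip_force: 0.0
```

```bash
python3 st.py
python3 - <<'E'
from h import *
c=cam('wrist'); save(c,'wrist2.png'); np.savez('w2.npz',**c)
E
```

```text
dot [0.511  0.2731 0.0683] moved 0.08432119671031045
tab 182 [0.4906 0.1453 0.0804] moved 0.0832812169561418
5.2 [0.50043253 0.18075404 0.24635046] [-2.35184755e+00 -2.08260054e+00  1.19793515e-03] [-0.49911742 -0.0801235   0.05095923]
```

View pics/wrist2.png

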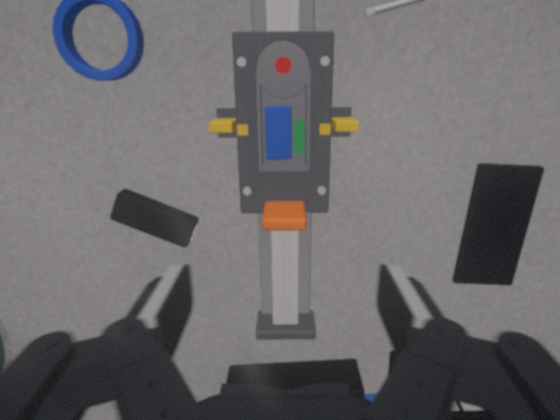

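Wrist view: the carrier sits between the posts (222,125) and (345,124). The bottom shell spans about (258–309, 42–172) with its red dot at (283,65), and four screws show at (241,62), (324,61), (247,190) and (321,190).

Run:
```python
from h import *
c=dict(np.load('w2.npz')); I=c['image']; H=cv2.cvtColor(I,cv2.COLOR_RGB2HSV).astype(int); h,s,v=H[...,0],H[...,1],H[...,2]; W=pts(c)
def comp(m,box):
    M=np.zeros(m.shape,np.uint8);a,b,d,e=box;M[b:e,a:d]=m[b:e,a:d];k,l,st,ce=cv2.connectedComponentsWithStats(M);i=1+np.argmax(st[1:,4]);return ce[i],l==i
sp=[comp((s<50)&(v>130),(x-9,y-9,x+9,y+9))[0] for x,y in ((241,62),(324,61),(247,190),(321,190))]
P=plane(c,sp,.045)[:,:2]; print('screws',P.round(4).tolist(),'centre',P.mean(0).round(4))
a=(P[0]+P[1]-P[2]-P[3])/2; b=P[1]-P[0]+P[3]-P[2]; print('yaw',-np.arctan2(a[0],a[1]),np.arctan2(b[1],b[0]))
ce,m=comp(((h<5)|(h>174))&(s>120),(265,50,300,80)); print('dot',plane(c,ce,.0675),np.nanmean(W[m],0))
mp=[comp((h>18)&(h<33)&(s>120)&(W[...,2]>.041),bx)[1] for bx in ((205,112,237,140),(331,112,362,140))]
Q=np.array([np.nanmean(W[k],0) for k in mp]);print('posts',Q.round(4),'mid',Q.mean(0).round(4))
B=(W[...,0]>.45)&(W[...,0]<.56)&(W[...,1]>.15)&(W[...,1]<.32)
top=W[B&(W[...,2]>.0605)&(W[...,2]<.075)&~((h>3)&(h<20)&(s>150))]
print('rim z',np.percentile(top[:,2],[10,50,90]),len(top)); print(cv2.minAreaRect(top[:,:2].astype(np.float32)*1000))
o=B|True; o&=(h>3)&(h<19)&(s>150)&(W[...,2]>.088)&(W[...,1]>.1)&(W[...,1]<.2)
print('tab',cv2.minAreaRect(W[o][:,:2].astype(np.float32)*1000))
```

```text
screws [[0.4738, 0.283], [0.5477, 0.2743], [0.4601, 0.1633], [0.5339, 0.1551]] centre [0.5039 0.2189]
yaw -0.11458508873226857 -0.11400036980852635
dot [[0.51023055 0.27452056 0.0675    ]] [0.51028048 0.27456101 0.06636377]
posts [[0.4454 0.2281 0.0439]
 [0.5628 0.2146 0.0441]] mid [0.5041 0.2214 0.044 ]
rim z [0.06496409 0.06608437 0.06708069] 3325
((506.2441101074219, 238.69674682617188), (109.47036743164062, 46.1201057434082), 83.38613891601562)
tab ((495.3057556152344, 144.0050506591797), (9.896832466125488, 37.284934997558594), 83.38020324707031)
```

Emit:
{"fn": "play_rows", "kwargs": {
  "moves": [
    [[0, 0, 0, -0.2, 0, 0, 85], [0, 0, 0, -0.35, 0.08, 0, 85], [0, 0, 0, -0.39, 0.08, 0, 85], [0, 0, 0, -0.39, 0.08, 0, 85], [0, 0, 0, -0.39, 0.08, 0, 85]]
  ]
}}

```text
time: 5.67
tool_pos: [0.5115, 0.0053, 0.2469]
tcp_rot: [2.35, 2.084, 0.0]
wrist_force: [0.3, -0.2, 0.5]
width: 0.993
grip_force: 0.0
```

Emit:
{"fn": "play_rows", "kwargs": {
  "moves": [
    [[0, 0, 0, -0.39, 0.08, 0, 85], [0, 0, 0, -0.39, 0.08, 0, 85], [0, 0, 0, -0.39, 0.08, 0, 85], [0, 0, 0, -0.39, 0.08, 0, 85], [0, 0, 0, -0.39, 0.08, 0, 85]]
  ]
}}

```text
time: 6.08
tool_pos: [0.5276, -0.1937, 0.2469]
tcp_rot: [2.351, 2.083, 0.0]
wrist_force: [0.6, 1.2, 0.7]
width: 0.994
grip_force: 0.0
```

Emit:
{"fn": "play_rows", "kwargs": {
  "moves": [
    [[0, 0, 0, -0.39, 0.08, 0, 85], [0, 0, 0, -0.39, 0.08, 0, 85], [0, 0, 0, -0.39, 0.08, 0, 85], [0, 0, 0, -0.39, 0.08, 0, 85], [0, 0, 0, -0.2, 0.03, 0, 85]]
  ]
}}

```text
time: 6.5
tool_pos: [0.5411, -0.3751, 0.2464]
tcp_rot: [2.353, 2.08, -0.002]
wrist_force: [-0.2, 0.1, 0.1]
width: 0.996
grip_force: 0.0
```

Emit:
{"fn": "play_rows", "kwargs": {
  "moves": [
    [[0, 0, -0.22, 0, 0, 0, 85], [0, 0, -0.22, 0, 0, 0, 85], [0, 0, 0, 0, 0, 0, 85], [0, 0, 0, 0, 0, 0, 85], [0, 0, 0, 0, 0, 0, 85]]
  ]
}}

```text
time: 6.92
tool_pos: [0.5416, -0.3701, 0.2467]
tcp_rot: [-2.111, -2.327, 0.0]
wrist_force: [0.4, -0.7, -0.2]
width: 0.993
grip_force: 0.0
```

Run:
```python
from h import *
c=cam('wrist'); save(c,'wrist3.png'); np.savez('w3.npz',**c); print({k:v for k,v in bot.read_state().items() if k in('time','tool_pos','tcp_rot','q')})
```

```text
{'time': 6.9667, 'q': array([-6.37046801e-01,  2.19541501e-01,  1.62977645e+00, -3.73261292e-05,
        1.29226377e+00, -7.35116773e-01]), 'tool_pos': array([ 0.54173419, -0.3699034 ,  0.24679668]), 'tcp_rot': array([ 2.10986501e+00,  2.32765619e+00, -5.43919650e-05])}
```

View pics/wrist3.png

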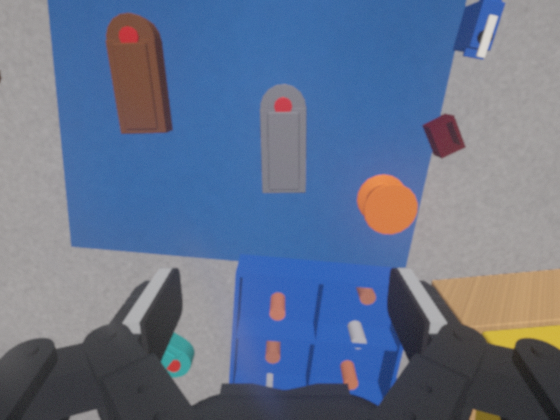

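Wrist view: grey top shell at (261–305, 84–193), red button at (283,105) on the nose up (+y), aligned with the tool; spool to the right at (388,205).

Run:
```python
from h import *
c=dict(np.load('w3.npz')); H=cv2.cvtColor(c['image'],cv2.COLOR_RGB2HSV).astype(int); h,s,v=H[...,0],H[...,1],H[...,2]; W=pts(c)
m=np.zeros(h.shape,bool); m[75:205,250:318]=((s<70)|(h<6)|(h>174))[75:205,250:318]
t=W[m&(W[...,2]>.018)&(W[...,2]<.04)]; print(len(t),np.percentile(t[:,2],[5,50,95]).round(4),cv2.minAreaRect(t[:,:2].astype(np.float32)*1000))
vv,uu=np.nonzero(m); r=cv2.minAreaRect(np.c_[uu,vv].astype(np.float32)); print(r)
# straight sides at the z=.024 edge
g=m.astype(int)
for nm,f in (('L',lambda r:np.nonzero(r)[0].min()-.5),('R',lambda r:np.nonzero(r)[0].max()+.5)):
    P=plane(c,[(f(m[y]),y) for y in range(120,188,3)],.024)[:,:2]; vx,vy,x0,y0=cv2.fitLine(P.astype(np.float32),cv2.DIST_HUBER,0,.001,.001).ravel(); print(nm,'yaw',-np.arctan(vx/vy),'x@-.35',x0+(-.35-y0)*vx/vy)
vs=vv[(uu>275)&(uu<292)]; print('ends',plane(c,[(283,vs.min()-.5),(283,vs.max()+.5)],.024).round(4),plane(c,(283,vs.max()+.5),0))
d=m&((h<6)|(h>174))&(s>120); vd,ud=np.nonzero(d); print('dot',plane(c,(ud.mean(),vd.mean()),.0265),W[d].mean(0))
R=np.array(cv2.Rodrigues(bot.read_state()['tcp_rot'])[0]); print(R.round(3))
# spool, nearest
o=(h>3)&(h<19)&(s>150)&(W[...,2]>.03)&(W[...,1]>-.45); print('spool',W[o].min(0),W[o].max(0))
```

```text
4558 [0.0218 0.0268 0.029 ] ((537.904541015625, -346.0845642089844), (45.29253005981445, 109.20919799804688), 6.174621105194092)
((282.5, 138.0), (108.0, 45.0), 90.0)
L yaw 0.09756429 x@-.35 0.5156866
R yaw 0.11448999 x@-.35 0.56132853
ends [[ 0.5327 -0.2913  0.024 ]
 [ 0.5432 -0.4007  0.024 ]] [[ 0.543786   -0.40800569  0.        ]]
dot [[ 0.53431067 -0.31065007  0.0265    ]] [nan nan nan]
[[-0.098  0.995 -0.   ]
 [ 0.995  0.098 -0.   ]
 [-0.    -0.    -1.   ]]
spool [ 0.62690947 -0.42878402  0.03632814] [ 0.68052344 -0.37541543  0.04228045]
```

Emit:
{"fn": "play_rows", "kwargs": {
  "moves": [
    [[0, 0, -0.02, 0.24, -0.01, 0.2, 85], [0, 0, 0, 0, 0, 0.4, 85], [0, 0, 0, 0, 0, 0.4, 85], [0, 0, 0, 0, 0, 0.4, 85], [0, 0, 0, 0, 0, 0.4, 85]]
  ]
}}

```text
time: 7.38
tool_pos: [0.5388, -0.3458, 0.066]
tcp_rot: [2.095, 2.338, 0.0]
wrist_force: [-0.0, -0.6, -0.9]
width: 1.0
grip_force: 0.0
```

Emit:
{"fn": "play_rows", "kwargs": {
  "moves": [
    [[0, 0, 0, 0, 0, 0.1, 85], [0, 0, 0, 0, 0, 0, 85], [0, 0, 0, 0, 0, 0, 85], [0, 0, 0, 0, 0, 0, 85]]
  ]
}}

```text
time: 7.72
tool_pos: [0.5407, -0.3477, 0.0601]
tcp_rot: [2.093, 2.336, 0.001]
wrist_force: [1.3, -0.5, 1.3]
width: 0.993
grip_force: 0.0
```

```bash
python3 -c "
from h import *
s=bot.read_state();print(s['tool_pos'],cv2.Rodrigues(s['tcp_rot'])[0].round(3).tolist(),s['wrist_force'])"
```

```text
[ 0.54074674 -0.34774974  0.06006584] [[-0.11, 0.994, 0.004], [0.994, 0.11, -0.003], [-0.004, 0.004, -1.0]] [ 1.31119389 -0.49800267  1.30588064]
```

Emit:
{"fn": "play_rows", "kwargs": {
  "moves": [
    [[0, 0, 0, 0, 0, 0.15, 85], [0, 0, 0, 0, 0, 0.15, 85], [0, 0, 0, 0, 0, 0.1, 85], [0, 0, 0, 0, 0, 0, 85], [0, 0, 0, 0, 0, 0, 85]]
  ]
}}

```text
time: 8.13
tool_pos: [0.5391, -0.3468, 0.018]
tcp_rot: [2.095, 2.339, 0.0]
wrist_force: [0.1, -1.2, 0.2]
width: 0.996
grip_force: 0.0
```

Emit:
{"fn": "play_rows", "kwargs": {
  "moves": [
    [[0, 0, 0, 0, 0, 0, 85]]
  ]
}}

```text
time: 8.22
tool_pos: [0.5396, -0.3471, 0.0185]
tcp_rot: [2.094, 2.338, 0.001]
wrist_force: [0.2, -0.7, -0.3]
width: 0.996
grip_force: 0.0
```

Emit:
{"fn": "play_rows", "kwargs": {
  "moves": [
    [[0, 0, 0, 0, 0, 0, 85]]
  ]
}}

```text
time: 8.3
tool_pos: [0.5395, -0.3471, 0.0184]
tcp_rot: [2.094, 2.338, 0.0]
wrist_force: [-0.3, 0.1, 0.4]
width: 0.995
grip_force: 0.0
```

Emit:
{"fn": "play_rows", "kwargs": {
  "moves": [
    [[0, 0, 0, 0.01, -0.01, 0.07, 85], [0, 0, 0, 0, 0, 0.06, 85], [0, 0, 0, 0, 0, 0, 85], [0, 0, 0, 0, 0, 0, 60], [0, 0, 0, 0, 0, 0, 60]]
  ],
  "newtons": 30
}}

```text
time: 8.72
tool_pos: [0.5371, -0.3453, 0.0033]
tcp_rot: [-2.096, -2.34, 0.0]
wrist_force: [0.1, 0.1, -0.1]
width: 0.739
grip_force: 0.0
```

Emit:
{"fn": "play_rows", "kwargs": {
  "moves": [
    [[0, 0, 0, 0, 0, 0, 50], [0, 0, 0, 0, 0, 0, 45], [0, 0, 0, 0, 0, 0, 40], [0, 0, 0, 0, 0, 0, 40], [0, 0, 0, 0, 0, 0, 40]]
  ],
  "newtons": 30
}}

```text
time: 9.13
tool_pos: [0.5376, -0.3456, 0.004]
tcp_rot: [2.096, 2.34, 0.0]
wrist_force: [-0.4, 0.4, 1.2]
width: 0.532
grip_force: 34.1
```

Emit:
{"fn": "play_rows", "kwargs": {
  "moves": [
    [[0, 0, 0, 0, 0, 0, 30], [0, 0, 0, 0, 0, 0, 30], [0, 0, 0, 0, 0, 0, 30], [0, 0, 0, 0, 0, 0, 30], [0, 0, 0, 0, 0, 0, 30]]
  ]
}}

```text
time: 9.55
tool_pos: [0.5376, -0.3456, 0.004]
tcp_rot: [2.096, 2.34, 0.0]
wrist_force: [0.8, -0.2, 1.8]
width: 0.53
grip_force: 34.3
```

Emit:
{"fn": "play_rows", "kwargs": {
  "moves": [
    [[0, 0, 0, 0, 0, -0.1, 30], [0, 0, 0, 0, 0, -0.3, 30], [0, 0, 0, 0, 0, -0.35, 30], [0, 0, 0, 0, 0, -0.35, 30], [0, 0, 0, 0, 0, -0.35, 30]]
  ]
}}

```text
time: 9.97
tool_pos: [0.5365, -0.3448, 0.1499]
tcp_rot: [-2.095, -2.339, 0.0]
wrist_force: [0.7, -0.6, -0.1]
width: 0.531
grip_force: 33.9
```

Emit:
{"fn": "play_rows", "kwargs": {
  "moves": [
    [[0, 0, 0, 0, 0, -0.35, 30], [0, 0, 0, 0, 0, -0.2, 30], [0, 0, 0, 0, 0, 0, 30], [0, 0, 0, 0, 0, 0, 30], [0, 0, 0, 0, 0, 0, 30]]
  ]
}}

```text
time: 10.38
tool_pos: [0.5363, -0.3447, 0.2023]
tcp_rot: [-2.094, -2.338, 0.001]
wrist_force: [-0.3, -0.1, -1.5]
width: 0.533
grip_force: 34.0
```

Run:
```python
from h import *
c=cam('side');I=cv2.resize(c['image'][60:240,180:420],(800,600));cv2.imwrite('pics/side2.png',I[:,:,::-1])
s=bot.read_state();print(s['tool_pos'],s['width'],s['grip_force'])
```

```text
[ 0.53596314 -0.3444778   0.20133194] 0.5333939845692979 33.98201331496239
```

View pics/side2.png

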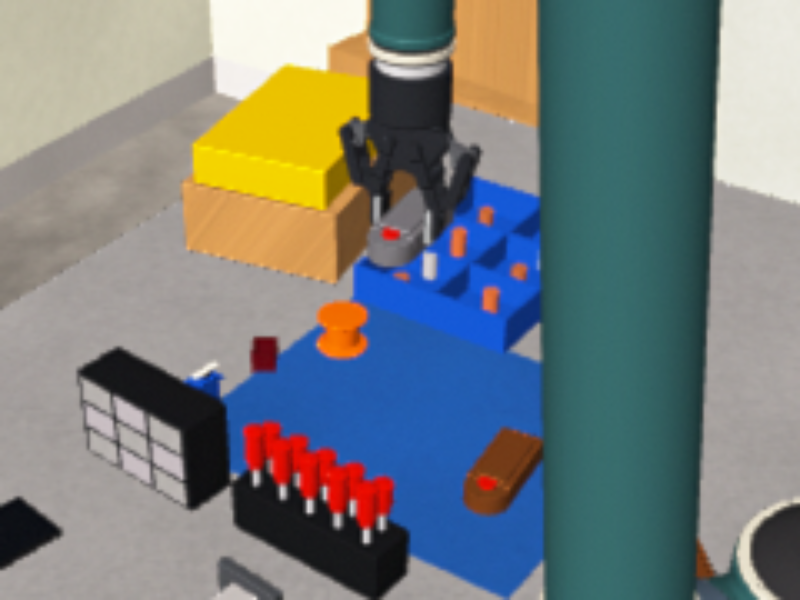

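Side view: the shell is held between the fingers at crop (400,235), looking level, nose towards the rail. Carrying it over.

Emit:
{"fn": "play_rows", "kwargs": {
  "moves": [
    [[0, 0, 0, 0.2, 0, 0, 30], [0, 0, 0, 0.3, 0, 0, 30], [0, 0, 0, 0.36, 0.02, 0, 30], [0, 0, 0, 0.36, 0.02, 0, 30], [0, 0, 0, 0.36, 0.02, 0, 30]]
  ]
}}

```text
time: 10.85
tool_pos: [0.524, -0.1859, 0.2007]
tcp_rot: [-2.094, -2.335, 0.003]
wrist_force: [1.5, 0.3, -1.1]
width: 0.528
grip_force: 34.0
```

Emit:
{"fn": "play_rows", "kwargs": {
  "moves": [
    [[0, 0, 0, 0.36, 0.02, 0, 30], [0, 0, 0, 0.36, 0.02, 0, 30], [0, 0, 0, 0.36, 0.03, 0, 30], [0, 0, 0, 0.36, 0.03, 0, 30], [0, 0, 0, 0.36, 0.03, 0, 30]]
  ]
}}

```text
time: 11.27
tool_pos: [0.5171, -0.0057, 0.2011]
tcp_rot: [-2.094, -2.337, 0.005]
wrist_force: [1.0, 0.6, -0.4]
width: 0.534
grip_force: 34.0
```

Emit:
{"fn": "play_rows", "kwargs": {
  "moves": [
    [[0, 0, 0, 0.36, 0.02, 0, 30], [0, 0, 0, 0.36, 0.02, 0, 30], [0, 0, 0, 0.36, 0.03, 0, 30], [0, 0, 0, 0.36, 0.03, 0, 30], [0, 0, 0, 0.36, 0.03, 0, 30]]
  ]
}}

```text
time: 11.68
tool_pos: [0.5103, 0.1742, 0.2011]
tcp_rot: [-2.094, -2.338, 0.006]
wrist_force: [-0.2, 0.1, -0.4]
width: 0.533
grip_force: 34.0
```

Emit:
{"fn": "play_rows", "kwargs": {
  "moves": [
    [[0, 0, 0, 0.36, 0.02, 0, 30], [0, 0, 0, 0.2, 0, 0, 30], [0, 0, 0.15, 0.1, 0, 0, 30], [0, 0, 0.15, 0, 0, 0, 30], [0, 0, 0.15, 0, 0, 0, 30]]
  ]
}}

```text
time: 12.1
tool_pos: [0.5051, 0.2393, 0.2006]
tcp_rot: [-2.346, -2.087, 0.008]
wrist_force: [0.3, 0.1, -0.8]
width: 0.525
grip_force: 33.9
```

Emit:
{"fn": "play_rows", "kwargs": {
  "moves": [
    [[0, 0, 0, 0, 0, 0, 30], [0, 0, 0, 0, 0, 0, 30], [0, 0, 0, 0, 0, 0, 30], [0, 0, 0, 0, 0, 0, 30], [0, 0, 0, 0, 0, 0, 30]]
  ]
}}

```text
time: 12.52
tool_pos: [0.5069, 0.2384, 0.2034]
tcp_rot: [-2.345, -2.09, 0.001]
wrist_force: [0.2, -0.6, 0.0]
width: 0.536
grip_force: 33.9
```

```bash
cat > sh.py <<'E'
from h import *
s=bot.read_state();R=cv2.Rodrigues(s['tcp_rot'])[0];p=s['tool_pos'];print('tcp',p.round(4),'yaw',np.arctan2(-R[0,0],R[1,0]).round(4),'tilt',R[:2,2].round(4),s['width'],s['grip_force'],s['wrist_force'].round(2))
e=np.array([.1145,.9934]); ex=np.array([.9934,-.1145]); rim=np.array([.5062,.2388])
print('tcp-rim across,along',(p[:2]-rim)@ex,(p[:2]-rim)@e)
C={}
for n in ('side','scene','wrist'):
    c=cam(n);W=pts(c);H=cv2.cvtColor(c['image'],cv2.COLOR_RGB2HSV).astype(int);h,sa,v=H[...,0],H[...,1],H[...,2]
    d=W-p; near=(np.abs((d[...,:2])@ex)<.03)&(np.abs(d[...,:2]@e)<.075)&(d[...,2]<.03)&(d[...,2]>-.008)
    r=near&((h<5)|(h>174))&(sa>110)
    if r.sum()>3:
        vv,uu=np.nonzero(r);C[n]=(c,np.array([uu.mean(),vv.mean()])); q=np.nanmean(W[r],0);print(n,'button',r.sum(),q.round(4),'along from tcp',(q[:2]-p[:2])@e,'across',(q[:2]-p[:2])@ex,'z-tcp',q[2]-p[2])
    t=W[near&(sa<80)&(v>50)]
    if len(t): print(n,'shell pts',len(t),'z lo/hi',np.percentile(t[:,2]-p[2],[1,99]).round(4),'along',np.percentile((t[:,:2]-p[:2])@e,[1,99]).round(4),'across',np.percentile((t[:,:2]-p[:2])@ex,[1,99]).round(4))
ks=list(C)
for i in range(len(ks)):
  for j in range(i):
    a,b=C[ks[i]],C[ks[j]]
    X=cv2.triangulatePoints(a[0]['K']@np.c_[a[0]['R'],a[0]['t']],b[0]['K']@np.c_[b[0]['R'],b[0]['t']],a[1],b[1]).ravel();X=X[:3]/X[3]
    print('tri',ks[j],ks[i],X.round(4),'from rim across,along',((X[:2]-rim)@ex).round(4),((X[:2]-rim)@e).round(4),'z-tcp',(X[2]-p[2]).round(4))
save(load('wrist'),'wrist_sh.png')
E
python3 sh.py
```

```text
tcp [0.5069 0.2384 0.2034] yaw -0.1147 tilt [-0.0006 -0.0002] 0.5358121137475236 33.90927582979202 [ 0.22 -0.64  0.04]
tcp-rim across,along 0.0007827882866841178 -0.0002742666471632971
side button 39 [0.5108 0.2712 0.2263] along from tcp 0.03300935070223669 across 6.174096734736997e-05 z-tcp 0.022930873545477987
side shell pts 620 z lo/hi [-0.0017  0.0286] along [-0.0562  0.0525] across [-0.0288  0.0225]
scene shell pts 572 z lo/hi [-0.0028  0.0287] along [-0.0569  0.0503] across [-0.022   0.0289]
wrist button 1551 [0.511  0.2731 0.2257] along from tcp 0.034926869331005965 across 3.903288761488745e-05 z-tcp 0.0222781759380003
wrist shell pts 24861 z lo/hi [0.0038 0.0271] along [-0.0389  0.0535] across [-0.0262  0.0261]
tri side wrist [0.5107 0.2721 0.2262] from rim across,along 0.0007 0.0336 z-tcp 0.0228
```

Emit:
{"fn": "play_rows", "kwargs": {
  "moves": [
    [[0, 0, 0, 0.01, -0.005, 0.15, 30], [0, 0, 0, 0, 0, 0.3, 30], [0, 0, 0, 0, 0, 0.3, 30], [0, 0, 0, 0, 0, 0.2, 30], [0, 0, 0, 0, 0, 0.1, 30]]
  ]
}}

```text
time: 13.08
tool_pos: [0.5045, 0.2388, 0.0955]
tcp_rot: [-2.344, -2.089, 0.008]
wrist_force: [-0.4, -0.3, -0.7]
width: 0.53
grip_force: 34.0
```

Emit:
{"fn": "play_rows", "kwargs": {
  "moves": [
    [[0, 0, 0, 0, 0, 0, 30], [0, 0, 0, 0, 0, 0, 30], [0, 0, 0, 0, 0, 0, 30], [0, 0, 0, 0, 0, 0, 30]]
  ]
}}

```text
time: 13.42
tool_pos: [0.5083, 0.2405, 0.1009]
tcp_rot: [2.345, 2.089, 0.006]
wrist_force: [-0.1, 0.2, -0.5]
width: 0.536
grip_force: 33.9
```

```bash
python3 sh.py
python3 - <<'E'
from h import *
c=load('wrist');W=pts(c);s=bot.read_state();p=s['tool_pos'];e=np.array([.1145,.9934]); ex=np.array([.9934,-.1145])
d=W-p;a=d[...,:2]@e;x=d[...,:2]@ex;g=c['image'].std(-1)
for lo in np.arange(-.05,.056,.01):
    k=(a>lo)&(a<lo+.01)&(np.abs(x)<.010)&(d[...,2]>.015)&(d[...,2]<.032)&(g<20)
    if k.sum()>20: print(lo.round(3),k.sum(),np.median(d[k][:,2]).round(4))
E
```

```text
tcp [0.5083 0.2405 0.1009] yaw -0.115 tilt [0.0035 0.0015] 0.5355814363472098 33.94588887691498 [-0.08  0.24 -0.46]
tcp-rim across,along 0.0019057130770220542 0.0019403958487484688
side button 36 [0.5119 0.2735 0.124 ] along from tcp 0.03319751366504353 across -0.00023565884352282247 z-tcp 0.02306279307554518
side shell pts 532 z lo/hi [-0.003   0.0282] along [-0.0565  0.0523] across [-0.0292  0.0232]
scene button 9 [0.5116 0.2765 0.1244] along from tcp 0.036133849670152984 across -0.0008950031823035721 z-tcp 0.023471469113786822
scene shell pts 476 z lo/hi [-0.0018  0.0286] along [-0.057   0.0496] across [-0.0231  0.0285]
wrist button 1554 [0.5117 0.2749 0.1225] along from tcp 0.034554297050843445 across -0.000567112774630763 z-tcp 0.021589540952569694
wrist shell pts 24919 z lo/hi [0.0032 0.0271] along [-0.0393  0.0531] across [-0.0268  0.0256]
tri side scene [0.5115 0.2753 0.1253] from rim across,along 0.0011 0.0368 z-tcp 0.0243
tri side wrist [0.5116 0.2744 0.1242] from rim across,along 0.0013 0.036 z-tcp 0.0233
tri scene wrist [0.512  0.2761 0.1252] from rim across,along 0.0015 0.0378 z-tcp 0.0243
-0.05 33 0.0239
-0.04 891 0.0242
-0.03 990 0.0243
-0.02 1050 0.0243
-0.01 1121 0.0243
0.0 1207 0.0243
0.01 1275 0.0244
0.02 1335 0.0242
0.03 272 0.0185
0.04 1397 0.0185
0.05 595 0.0182
```

Emit:
{"fn": "play_rows", "kwargs": {
  "moves": [
    [[0, 0, 0, 0, 0, 0, 30], [0, 0, 0, 0, 0, 0, 30], [0, 0, 0, 0, 0, 0.03, 30], [0, 0, 0, 0, 0, 0.03, 30], [0, 0, 0, 0, 0, 0.03, 30]]
  ]
}}

```text
time: 13.98
tool_pos: [0.5065, 0.2398, 0.0893]
tcp_rot: [-2.345, -2.09, 0.0]
wrist_force: [0.3, 0.6, -1.0]
width: 0.533
grip_force: 33.9
```

Emit:
{"fn": "play_rows", "kwargs": {
  "moves": [
    [[0, 0, 0, 0, 0, 0.03, 30], [0, 0, 0, 0, 0, 0.02, 30], [0, 0, 0, 0, 0, 0.02, 30], [0, 0, 0, 0, 0, 0, 30], [0, 0, 0, 0, 0, 0, 30]]
  ]
}}

```text
time: 14.4
tool_pos: [0.5065, 0.2398, 0.0825]
tcp_rot: [-2.345, -2.09, 0.001]
wrist_force: [-0.3, -0.3, -1.2]
width: 0.528
grip_force: 33.9
```

Emit:
{"fn": "play_rows", "kwargs": {
  "moves": [
    [[0, 0, 0, 0, 0, 0, 30], [0, 0, 0, 0, 0, 0, 30], [0, 0, 0, 0, 0, 0, 30], [0, 0, 0, 0, 0, 0, 30], [0, 0, 0, 0, 0, 0, 30]]
  ]
}}

```text
time: 14.82
tool_pos: [0.5068, 0.2399, 0.0829]
tcp_rot: [2.345, 2.09, 0.0]
wrist_force: [0.1, 0.2, -0.8]
width: 0.533
grip_force: 33.9
```

```bash
python3 sh.py; python3 st.py
```

```text
tcp [0.5068 0.2399 0.0829] yaw -0.115 tilt [0.0002 0.0001] 0.5329726541136983 33.94725322723389 [ 0.15  0.16 -0.75]
tcp-rim across,along 0.00043778550735980954 0.0011132520632377537
side button 37 [0.5104 0.2728 0.1061] along from tcp 0.03313933910176606 across -0.00016986329909588578 z-tcp 0.023155488209951725
side shell pts 520 z lo/hi [-0.0023  0.0282] along [-0.0562  0.0524] across [-0.0282  0.0236]
scene button 9 [0.5106 0.2755 0.1063] along from tcp 0.03583245399211037 across -0.000250456181179891 z-tcp 0.023449124826641687
scene shell pts 470 z lo/hi [-0.0027  0.0283] along [-0.0571  0.0489] across [-0.0231  0.0284]
wrist button 1552 [0.5106 0.2744 0.1047] along from tcp 0.03476522828959095 across -0.0001731854897452558 z-tcp 0.021854655692365596
wrist shell pts 24910 z lo/hi [0.0033 0.027 ] along [-0.0391  0.0533] across [-0.0264  0.0259]
tri side scene [0.5103 0.2743 0.1069] from rim across,along 0.0 0.0358 z-tcp 0.024
tri side wrist [0.5104 0.2736 0.1058] from rim across,along 0.0002 0.035 z-tcp 0.023
tri scene wrist [0.5108 0.2753 0.1067] from rim across,along 0.0004 0.0368 z-tcp 0.0238
dot [nan nan nan] moved nan
tab 184 [0.4905 0.1455 0.0796] moved 0.08348551152411832
15.0167 [0.50665069 0.2398254  0.08273499] [-2.34539006e+00 -2.09013422e+00  3.46551923e-05] [-0.86625232 -0.22318809 -0.84566172]st.py:7: RuntimeWarning: Mean of empty slice
  print('dot',np.nanmean(W[r],0).round(4),'moved',(np.nanmean(W[r],0)[:2]-[.5011,.1894])@e)
```

Emit:
{"fn": "play_rows", "kwargs": {
  "moves": [
    [[0, 0, 0, 0, 0, 0.01, 30], [0, 0, 0, 0, 0, 0.01, 30], [0, 0, 0, 0, 0, 0.005, 30], [0, 0, 0, 0, 0, 0, 30], [0, 0, 0, 0, 0, 0, 30]]
  ]
}}

```text
time: 15.43
tool_pos: [0.5065, 0.2398, 0.0801]
tcp_rot: [-2.345, -2.09, 0.0]
wrist_force: [0.1, -0.1, -1.1]
width: 0.532
grip_force: 33.9
```

Emit:
{"fn": "play_rows", "kwargs": {
  "moves": [
    [[0, 0, 0, 0, 0, 0, 30], [0, 0, 0, 0, 0, 0, 30], [0, 0, 0, 0, 0, 0, 30], [0, 0, 0, 0, 0, 0, 30], [0, 0, 0, 0, 0, 0, 30]]
  ]
}}

```text
time: 15.85
tool_pos: [0.5067, 0.2398, 0.0803]
tcp_rot: [2.345, 2.09, 0.0]
wrist_force: [-0.2, 0.4, -1.1]
width: 0.53
grip_force: 33.9
```

```bash
python3 sh.py|head -2
python3 - <<'E'
from h import *
c=cam('side');I=cv2.resize(c['image'][200:320,130:290],(800,600));cv2.imwrite('pics/side3.png',I[:,:,::-1])
E
```

```text
tcp [0.5067 0.2398 0.0803] yaw -0.115 tilt [0.0001 0.    ] 0.5298356037314305 33.94519954919815 [-0.21  0.39 -1.06]
tcp-rim across,along 0.00037300397826045106 0.0010726266434891996
```

View pics/side3.png

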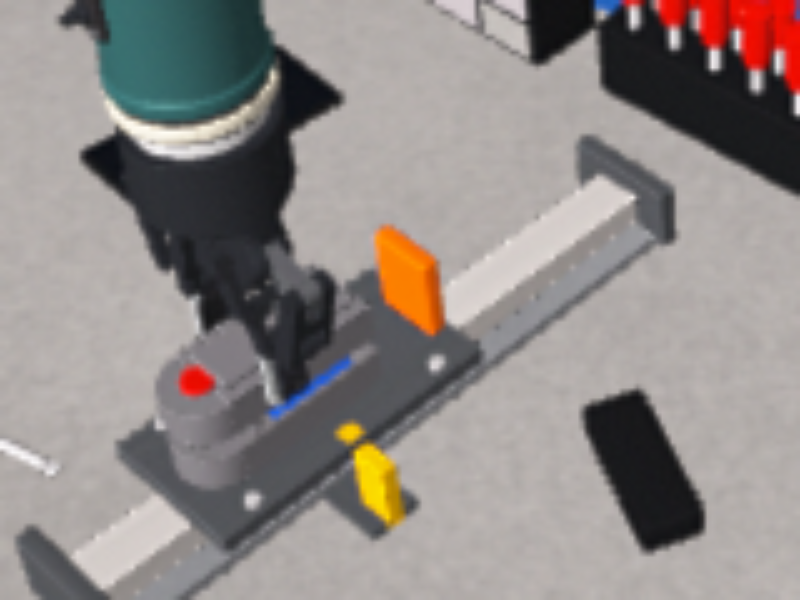

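Side view: the top shell (button at crop 195,380) hovers level over the bottom shell with the noses together, a clear gap at the blue part, and the carrier between the posts. Handing in.

```bash
python3 -c "
from workcell import bot
print(bot.finish_job())"
```

```text
the job is handed in; nothing more can be done
None
```

The carrier is clicked into its station, and the grey top shell is held level about 10 mm above the bottom shell, squarely over it with both noses at the same end; the job was handed in at about 16 s, and no verdict came back.

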